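# Cover the shell cleaner and start it

### The job

Two limpets are in the bowl of the vibrating shell cleaner. Lay its loose cover gently on the bowl and turn it until its three lugs sink into the notches of the rim, so that it sits fully home and level. Then start the machine by pressing its three keys one at a time, first the front key (nearest the robot), then the back key, and last the middle key, and leave the mortar, the dropper bottle and the murex shell where they are.

Things in the scene. Friction and masses are not known exactly. Their poses are not given: they have to be found in the camera images.
- cover: Loose round aluminium cover, about 0.4 kg, right way up on the bench. Origin at the centre of its underside, z up. A tapered round plug (98 mm across at the bottom, 114 mm from z=7 mm) reaches up to z=14 mm, a plate 140 mm across from z=14 to 22 mm.
- cover_grip (a point): Middle of the cover's black upright grip bar, 42 mm above the cover's origin. The bar runs along the cover's x: 70 mm long (x), 14 mm thick (y), from 22 to 57 mm above the origin.
- cover_lug (a point): Underside of the tip of one of the cover's three lugs, 79 mm from its axis along +x (in line with the bar) and 7 mm above its origin; the other two lie 120 degrees to either side. The lugs are 10 mm wide and stick out 9 mm beyond the plate's edge.
- cleaner: Fixed white housing of the shell cleaner, 200 mm (x) by 320 mm (y), deck 45 mm above the bench. Origin at the centre of its underside, z up, x from front to back, y to its left. Its steel bowl stands on the deck (centre at x=0, y=70 mm); the row of keys runs along x at y=-115 mm.
- mouth (a point): Centre of the bowl's mouth at rim height, 100 mm above the bench; axes as the cleaner's. The bowl is 120 mm wide inside, 144 mm outside. With the lugs standing on the rim the cover's origin is 7 mm below this point; seated in the notches, 14 mm below.
- bowl_foot (a point): Centre of the bowl's foot on the deck, 55 mm below the mouth; axes as the cleaner's. The rim has three notches 120 degrees apart, 18 mm wide, 9 mm deep, cut right through the wall. The bowl is clamped at a different angle each time: one notch lies within 0.45 rad either side of the cleaner's +x as seen from the bowl's centre; where exactly must be felt or seen.
- front_key (a joint): black round spring push key, 30 mm across, on the cleaner's deck; joint value in m, 0 when up, 0.006 fully down (about 4 N); counts as pressed beyond 0.004, nearest the robot, 55 mm in front of the middle one.
- middle_key (a joint): black round spring push key, 30 mm across, on the cleaner's deck; joint value in m, 0 when up, 0.006 fully down (about 4 N); counts as pressed beyond 0.004, in the middle of the row.
- back_key (a joint): black round spring push key, 30 mm across, on the cleaner's deck; joint value in m, 0 when up, 0.006 fully down (about 4 N); counts as pressed beyond 0.004, farthest from the robot, 55 mm behind the middle one.
- front_key_top (a point): centre of the front key's top when it is up (moves with the key), z up
- middle_key_top (a point): centre of the middle key's top (moves with the key), z up
- back_key_top (a point): centre of the back key's top (moves with the key), z up
- mortar: White porcelain mortar, 110 mm across, 70 mm high, a bystander. Origin at the centre of its foot.
- dropper_bottle: Amber glass dropper bottle, 52 mm across, 139 mm high, a bystander. Origin at the centre of its foot.
- murex: Spiky off-white murex shell, about 130 mm long, 65 mm high, a bystander. Origin under its body whorl.

How it is judged:
By the outcome, as a careful person would: the job done as asked, in the order asked, and still so for the second after the job is handed in, with the robot touching nothing.
It also fails if it takes over 72 s, if anything falls off the work surface, if the arm or the gripper's body presses on something with over 40 N, if the wrist force passes 120 N, or if a joint passes its speed limit or range.

### The arm

A 6-joint arm with a two-finger parallel gripper is mounted at the origin on the work surface. World frame = base frame: x ahead of the robot, y to its left, z up, the work surface at z = 0. Lengths are in m, angles in degrees, forces in N, time in s.
With the tool pointing down it reaches from about 0.325 to 0.85 m from the base axis. Payload 15.5 kg.
Tool frame: the origin (TCP) lies at the very end of the fingers, on their centre line; the grasp point (between the pads) lies arm.grip_depth behind it (arm.grip_depth is the distance from the TCP to the grasp point, in m); z points along the fingers, y is the line along which they close (so a half turn about z gives the same grasp; the last joint's range is limited). The gripper opens to 91 mm and grips with 3 to 60 N. Pads are 32 mm wide; open, the fingers measure 118 mm over their backs; the gripper's body (76 mm by 178 mm) begins 60 mm behind the grasp point.
Start: joints at [69.528, 28.281, 77.091, -0, 74.628, -5.472], TCP at [0.162, 0.604, 0.184] pointing down, gripper open.
Joint ranges: [-166.48, 166.48], [-47.26, 123.95], [12.59, 153.08], [-70.14, 250.14], [6.76, 159.57], [-176.63, 176.63]. Speed limits (degrees/s): [108.29, 108.29, 147.25, 172.46, 172.46, 172.46].

### API

Orientations are given as a 3x3 rotation matrix whose columns are the frame's x, y, z axes.
In Python, from rig import arm gives the robot as it stands. Calls block until the motion is done:
- arm.move_to(position, orientation): joint-space move of the TCP to a pose.
- arm.move_l(position, orientation=None, feed=0.15): straight line of the TCP; orientation=None keeps the orientation; feed is the mean speed in m/s.
- arm.move_joints(angles): joint-space move.
- arm.grip(opening): finger opening in m; the grip force is fixed at half the most; returns when the fingers have stopped.
- arm.sleep(seconds).
- arm.solve_ik(position, orientation): joint angles nearest the present ones, or None.
- arm.snapshot(name): name is "scene" or "top"; returns the picture (400x640x3 uint8, red, green, blue); there is no depth.
- arm.get_calibration(name): a dict with "intrinsics" (3x3 intrinsics, pixels), "k1" (the pictures are not rectified: a ray, as slopes to the right and down, at radius r is drawn at 1 + k1 r^2 times it, then the intrinsics apply), "cam_to_world" (4x4, takes a point from camera to world coordinates). Camera axes: x right, y down, z forward; pixel columns grow to the right and rows downward; lengths in m; the calibration is good to about 2 mm. A picture is of the moment at which its call begins. get_calibration takes no time and is no camera call.
A pose or a line that the arm cannot do raises arm.Unreachable and nothing moves.
- arm.sign_off(): hands the job in; it is judged then, once.
Readings, each from a call of its own:
- arm.current_t(): time.
- arm.current_joint_positions(): joint angles.
- arm.current_dq(): joint speeds.
- arm.current_tau(): joint torques, N m.
- arm.current_ee_pos(): TCP position.
- arm.current_tool_rot(): TCP orientation.
- arm.current_force(): force on the tool from outside, world axes, zero at the start.
- arm.current_torque(): the same for the moment, N m.
- arm.current_width(): finger opening in m.
- arm.current_grasp_force(): force on a finger pad.
Only numpy, scipy, OpenCV 4.12 (cv2) and the standard library are available. Lean on these libraries where they do the work, as an engineer would, in place of code of your own. Each camera call takes 0.05 s, during which the arm holds its last target. There are 200 camera calls.

## Working session

There is one attempt and no reset: what is moved stays moved. The work goes in short steps, each a Python script; the robot and the scene stay as the last script left them, time stands still between calls to the robot, and variables do not carry over. Pictures are saved under pics/ and viewed, at most 10 in all, crops included, and the job is handed in when it is done.

```bash
mkdir -p pics; ls
python3 - <<'E'
from rig import arm
import cv2,numpy as np
for n in("scene","top"):
    c=arm.get_calibration(n);print(n,np.round(c["intrinsics"],1).tolist(),c["k1"],np.round(c["cam_to_world"],3).tolist())
    cv2.imwrite(f"pics/{n}0.png",arm.snapshot(n)[:,:,::-1])
print(arm.grip_depth,arm.current_t(),arm.current_tool_rot(),arm.current_force())
E
```

```text
pics
scene [[478.9, 0.0, 320.4], [0.0, 478.9, 194.3], [0.0, 0.0, 1.0]] -0.14864594131382147 [[-0.686, 0.535, -0.493, 1.132], [0.728, 0.518, -0.45, 0.514], [0.015, -0.667, -0.745, 0.841], [0.0, 0.0, 0.0, 1.0]]
top [[423.4, 0.0, 321.4], [0.0, 423.4, 206.6], [0.0, 0.0, 1.0]] 0.03299114375512263 [[-0.016, -0.982, 0.186, 0.456], [-1.0, 0.018, 0.007, 0.042], [-0.01, -0.186, -0.982, 1.03], [0.0, 0.0, 0.0, 1.0]]
0.0188 0.1 [[-9.65931554e-01  2.58797429e-01 -3.51306738e-04]
 [ 2.58797656e-01  9.65931024e-01 -1.01532667e-03]
 [ 7.65741452e-05 -1.07165343e-03 -9.99999423e-01]] [-0.03287836 -0.22356999  0.28382402]
```

View pics/scene0.png

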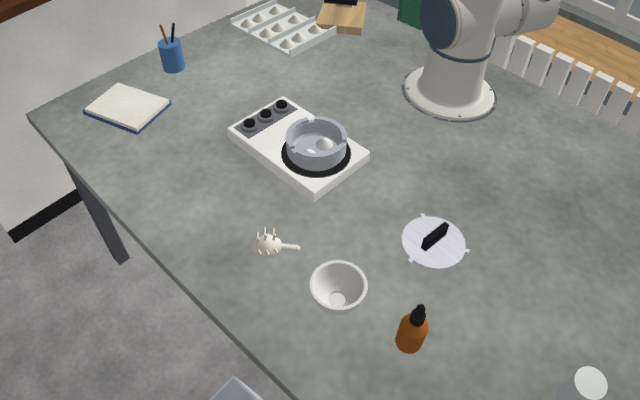

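View pics/top0.png

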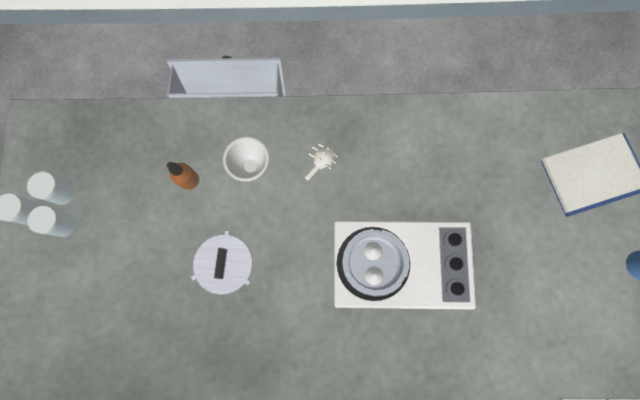

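The scene view shows the cover at about (434,241), the bowl at (316,143) and the keys at (249–282,124–105). The top view shows the cover at (222,264), the bowl at (374,262) and the keys at (455,239–288). Both cameras are fixed, so I'll enlarge crops for picking points.

Run:
```python
import cv2,numpy as np
s=cv2.imread("pics/scene0.png");t=cv2.imread("pics/top0.png")
def crop(im,x,y,w,h,k):
    c=cv2.resize(im[y:y+h,x:x+w],None,fx=k,fy=k,interpolation=cv2.INTER_CUBIC)
    for i in range(0,w,10):
        cv2.line(c,(i*k,0),(i*k,4 if i%50 else 10),(0,0,255),1); 
        if i%20==0: cv2.putText(c,str(x+i),(i*k,18),0,.33,(0,0,255),1)
    for i in range(0,h,10):
        cv2.line(c,(0,i*k),(4,i*k),(0,0,255),1)
        if i%20==0: cv2.putText(c,str(y+i),(6,i*k+4),0,.33,(0,0,255),1)
    return c
A=crop(s,390,200,100,75,4);B=crop(s,270,100,100,75,4)
C=crop(t,175,225,100,75,4);D=crop(t,325,225,100,75,4)
cv2.imwrite("pics/c1.png",np.vstack([np.hstack([A,B]),np.hstack([C,D])]))
# dark-feature centroids
for n,im,(x,y,w,h) in(("s bar",s,(410,210,50,50)),("t bar",t,(205,240,30,45)),("s keys",s,(238,95,55,40)),("t keys",t,(441,228,28,75))):
    g=cv2.cvtColor(im[y:y+h,x:x+w],cv2.COLOR_BGR2GRAY)
    k,l,st,ce=cv2.connectedComponentsWithStats((g<48).astype(np.uint8))
    print(n,[(np.round(ce[i]+[x,y],1).tolist(),st[i,4]) for i in range(1,k) if st[i,4]>15])
```

```text
s bar [([434.4, 236.1], np.int32(302))]
t bar []
s keys [([281.1, 103.9], np.int32(67)), ([265.6, 113.1], np.int32(70)), ([248.9, 122.7], np.int32(79))]
t keys [([454.6, 238.8], np.int32(101)), ([455.8, 263.2], np.int32(102)), ([457.3, 287.9], np.int32(106))]
```

View pics/c1.png

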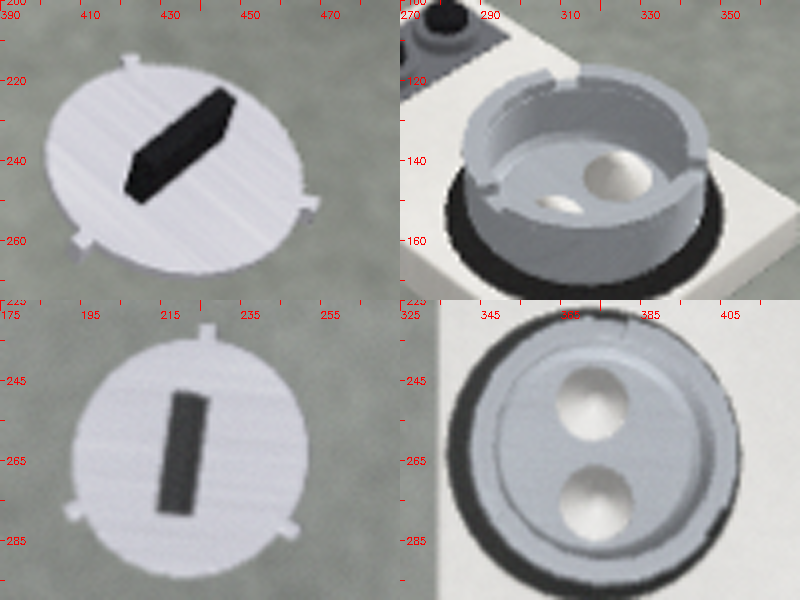

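Crop readings:
- **Cover lug tips:** scene (422.7,215), (468,251.7), (410,260); top (226.7,232.5), (193,278), (248,282.5).
- **Rim notches in the scene view:** about (311,119), (292,147), (344,142).

Next I fit the models to both views and overlay them.

```bash
cat > h.py <<'E'
from rig import arm
import cv2,numpy as np
from scipy.optimize import least_squares
CAL={n:arm.get_calibration(n) for n in("scene","top")}
def proj(n,P):
    c=CAL[n];T=np.linalg.inv(c["cam_to_world"]);P=np.atleast_2d(P)
    q=P@T[:3,:3].T+T[:3,3];s=q[:,:2]/q[:,2:];s=s*(1+c["k1"]*(s**2).sum(1,keepdims=True))
    K=np.array(c["intrinsics"]);return s*[K[0,0],K[1,1]]+K[:2,2]
def tri(ps,pt):
    r=least_squares(lambda X:np.r_[proj("scene",X)[0]-ps,proj("top",X)[0]-pt],[.45,0,.05]);return r.x,np.sqrt(r.cost)
def rz(a):return np.array([[np.cos(a),-np.sin(a),0],[np.sin(a),np.cos(a),0],[0,0,1]])
def circ(r,z,a=np.linspace(0,2*np.pi,200)):return np.c_[r*np.cos(a),r*np.sin(a),0*a+z]
E
cat > fit.py <<'E'
from h import *
ks=[([281.1,103.9],[457.3,287.9]),([265.6,113.1],[455.8,263.2]),([248.9,122.7],[454.6,238.8])]
K=[tri(*k) for k in ks]
for k in K:print("key",k[0].round(4),round(k[1],2))
K=np.array([k[0] for k in K])
d=K[2]-K[0];th=np.arctan2(d[1],d[0]);cl=K.mean(0)+rz(th)@[0,.115,0];print("cleaner yaw",np.degrees(th),"c",cl)
ls=np.array([[422.7,215],[468,251.7],[410,260]])
lt=np.array([[226.7,232.5],[248,282.5],[193,278]])
# match lugs: top view -> world, by angle
L=[]
import itertools
best=min(itertools.permutations(range(3)),key=lambda p:sum(tri(ls[p[i]],lt[i])[1] for i in range(3)))
for i in range(3):
    x,e=tri(ls[best[i]],lt[i]);L.append(x);print("lug",x.round(4),round(e,2))
L=np.array(L);c=L.mean(0);a=[np.degrees(np.arctan2(*(l-c)[1::-1])) for l in L];print("cover",c,a,np.hypot(*(L-c)[:,:2].T))
E
python3 fit.py
```

```text
key [ 0.4507 -0.2529  0.059 ] 0.64
key [ 0.5054 -0.2539  0.0587] 0.61
key [ 0.5609 -0.2556  0.0585] 0.7
cleaner yaw -1.4285746109249944 c [ 0.50856775 -0.13916201  0.05874737]
lug [0.5895 0.277  0.0176] 0.54
lug [0.4698 0.2246 0.0158] 0.29
lug [0.4829 0.355  0.0132] 0.44
cover [0.5140468  0.28554002 0.0155233 ] [np.float64(-6.430417103654796), np.float64(-125.98668439803463), np.float64(114.16252364116379)] [0.07588535 0.07531491 0.07610821]
```

```bash
cat > ov.py <<'E'
from h import *
cov=np.array([.5140,.2855,0]);ca=np.radians(-6.1);m=np.array([.5103,-.0692,.1]);th=np.radians(-1.43)
# notch angles from scene
for p in([311.2,119.5],[292,146.8],[344.3,142.5]):
    r=least_squares(lambda X:proj("scene",[X[0],X[1],.1])[0]-p,m[:2]).x-m[:2];a=np.degrees(np.arctan2(r[1],r[0]));print(p,"r",np.hypot(*r).round(4),"ang",a.round(1),"mod120",(a%120).round(1))
out=[]
def draw(n,x,y,curves):
    im=cv2.imread(f"pics/{n}0.png")[y:y+75,x:x+100];im=cv2.resize(im,None,fx=4,fy=4,interpolation=cv2.INTER_CUBIC)
    for c,col in curves:
        q=((proj(n,c)-[x,y]+.5)*4-.5);cv2.polylines(im,[np.round(q*8).astype(np.int32)],False,col,1,cv2.LINE_AA,3)
    return im
R=rz(ca);cc=[(circ(.070,.022)@R.T+cov,(0,0,255))]
b=np.array([[.035,.007],[.035,-.007],[-.035,-.007],[-.035,.007],[.035,.007]])
cc.append((np.c_[b,np.full(5,.057)]@R.T+cov,(0,255,0)))
for k in range(3):cc.append((np.array([[.07,.005,.014],[.079,.005,.014],[.079,-.005,.014],[.07,-.005,.014]])@rz(ca+k*2*np.pi/3).T+cov,(255,0,0)))
bc=[(circ(.072,0)+m,(0,0,255)),(circ(.060,0)+m,(0,255,0))]
A=draw("scene",390,200,cc);B=draw("scene",270,100,bc);C=draw("top",175,225,cc);D=draw("top",325,225,bc)
cv2.imwrite("pics/ov1.png",np.vstack([np.hstack([A,B]),np.hstack([C,D])]))
E
python3 ov.py
```

```text
[311.2, 119.5] r 0.0572 ang -123.4 mod120 116.6
[292, 146.8] r 0.0704 ang -9.1 mod120 110.9
[344.3, 142.5] r 0.0696 ang 111.0 mod120 111.0
```

View pics/ov1.png

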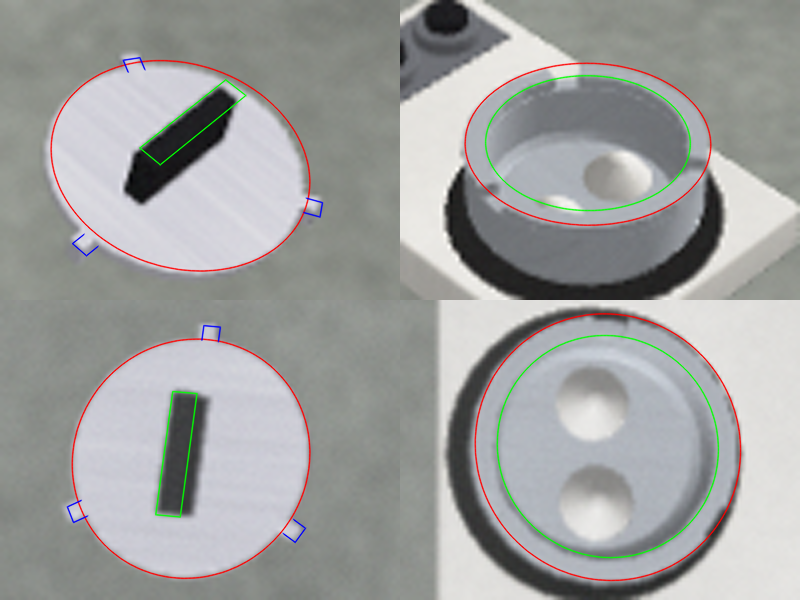

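Overlay agrees to about 1–2 mm. I'll get the notch phase from intensity profiles around the rim.

```bash
cat > prof.py <<'E'
from h import *
m=np.array([.5103,-.0692,.1]);a=np.radians(np.arange(-30,90+240,1.))
for n,dm in(("scene",(0,0,0)),("top",(-.0003,.001,0))):
    g=cv2.imread(f"pics/{n}0.png").astype(np.float32);P=[]
    for r in(.064,.066,.068):
        q=proj(n,circ(r,0,a)+m+dm).astype(np.float32);P.append(cv2.remap(g,q[:,0][None],q[:,1][None],cv2.INTER_LINEAR)[0].mean(1))
    p=np.mean(P,0).reshape(3,120)
    for i in range(3):
        print(n,"notch",i*120);print(" ".join(f"{d-30}:{v:.0f}" for d,v in enumerate(p[i]) if d<60 and d%2==0))
E
python3 prof.py
```

```text
scene notch 0
-30:178 -28:178 -26:179 -24:179 -22:178 -20:178 -18:179 -16:179 -14:176 -12:157 -10:139 -8:143 -6:159 -4:176 -2:181 0:182 2:180 4:179 6:178 8:178 10:179 12:178 14:178 16:178 18:176 20:176 22:178 24:177 26:179 28:181
scene notch 120
-30:179 -28:179 -26:178 -24:178 -22:179 -20:179 -18:179 -16:179 -14:176 -12:175 -10:163 -8:144 -6:125 -4:118 -2:121 0:144 2:165 4:178 6:179 8:179 10:177 12:177 14:178 16:178 18:178 20:178 22:178 24:178 26:178 28:178
scene notch 240
-30:176 -28:175 -26:176 -24:175 -22:175 -20:176 -18:177 -16:177 -14:177 -12:199 -10:221 -8:227 -6:229 -4:230 -2:230 0:230 2:227 4:200 6:183 8:180 10:180 12:181 14:181 16:180 18:178 20:179 22:178 24:178 26:178 28:178
top notch 0
-30:177 -28:176 -26:176 -24:175 -22:176 -20:175 -18:175 -16:176 -14:172 -12:148 -10:154 -8:158 -6:162 -4:166 -2:166 0:164 2:167 4:173 6:177 8:177 10:176 12:177 14:178 16:176 18:177 20:178 22:178 24:178 26:178 28:178
top notch 120
-30:180 -28:181 -26:180 -24:180 -22:182 -20:181 -18:182 -16:181 -14:182 -12:181 -10:182 -8:184 -6:184 -4:182 -2:181 0:181 2:178 4:182 6:182 8:182 10:183 12:182 14:181 16:181 18:182 20:180 22:180 24:182 26:184 28:183
top notch 240
-30:181 -28:182 -26:181 -24:181 -22:180 -20:181 -18:180 -16:181 -14:181 -12:180 -10:181 -8:180 -6:176 -4:177 -2:175 0:178 2:178 4:180 6:180 8:180 10:179 12:179 14:180 16:180 18:180 20:179 22:179 24:179 26:178 28:179
```

Three clean notch profiles centre at −4.2°, −4.6° and −4.0°, so the phase is about −4.3°. Now I grasp the cover and hover it over the bowl.

```bash
cat >> h.py <<'E'
def ori(deg):
    a=np.radians(deg);c,s=np.cos(a),np.sin(a);return np.array([[-c,-s,0],[-s,c,0],[0,0,-1.]])
def st(tag):print(tag,"t",round(arm.current_t(),2),"p",np.round(arm.current_ee_pos(),4),"F",np.round(arm.current_force(),2),"M",np.round(arm.current_torque(),2),"w",round(arm.current_width(),4),"g",round(arm.current_grasp_force(),1))
E
python3 - <<'E'
from h import *
arm.move_to([.5148,.2853,.12],ori(-6.1));st("above")
arm.move_l([.5148,.2853,.030],feed=.1);st("down")
arm.grip(.0);st("grip")
arm.move_l([.5148,.2853,.21],feed=.12);st("up")
arm.move_to([.5103,-.0688,.21],ori(-4.3));st("over")
arm.move_l([.5103,-.0688,.155],feed=.1);arm.sleep(.2);st("hover")
for n in("scene","top"):cv2.imwrite(f"pics/{n}1.png",arm.snapshot(n)[:,:,::-1])
a=cv2.imread("pics/scene1.png")[60:210,230:430];b=cv2.imread("pics/top1.png")[190:340,280:480]
cv2.imwrite("pics/hov.png",cv2.resize(np.hstack([a,b]),None,fx=2,fy=2,interpolation=cv2.INTER_CUBIC))
E
```

```text
above t 1.85 p [0.5145 0.2861 0.1201] F [0.28 0.24 0.55] M [ 0.02  0.08 -0.01] w 0.0914 g 0.0
down t 2.9 p [0.5152 0.2855 0.0306] F [-1.72 -0.16 -0.55] M [ 0.01 -0.01  0.04] w 0.0912 g 0.0
grip t 4.27 p [0.5148 0.2853 0.03  ] F [-0.41  0.25 -0.32] M [-0.01  0.03 -0.03] w 0.0006 g 0.0
up t 5.92 p [0.5145 0.2852 0.2093] F [ 0.15  0.55 -0.55] M [0.01 0.07 0.02] w 0.0006 g 0.0
over t 7.25 p [ 0.5105 -0.068   0.21  ] F [-0.19  0.04 -0.41] M [ 0.01  0.05 -0.01] w 0.0006 g 0.0
hover t 8.15 p [ 0.5107 -0.0688  0.1556] F [-0.22  0.46  0.41] M [-0.    0.03 -0.06] w 0.0006 g 0.0
```

View pics/hov.png

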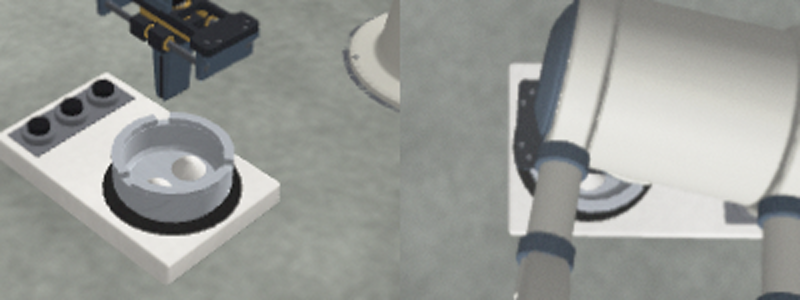

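The fingers closed on nothing: the picture shows the gripper empty over the bowl, with tips near scene pixel (312,108). I need to check where the fingers really are relative to the TCP reading.

Run:
```python
from h import *
p=np.array(arm.current_ee_pos());R=np.array(arm.current_tool_rot());print(R.round(3).tolist())
print("tcp px",proj("scene",p),proj("top",p))
for n in("scene",):cv2.imwrite(f"pics/{n}2.png",arm.snapshot(n)[:,:,::-1])
a=cv2.imread("pics/scene2.png");q=proj("scene",p)[0];
b=cv2.resize(a[20:170,240:440],None,fx=4,fy=4,interpolation=cv2.INTER_CUBIC)
for k,col in((0,(0,0,255)),(.0188,(0,255,0))):
    q=(proj("scene",p-R[:,2]*k)[0]-[240,20]+.5)*4;cv2.drawMarker(b,tuple(int(v) for v in q),col,0,12,1)
c=cv2.resize(a[200:275,390:490],None,fx=2,fy=2);b[:150,600:]=c
cv2.imwrite("pics/g2.png",b)
```

```text
[[-0.997, 0.075, 0.001], [0.075, 0.997, -0.0], [-0.001, -0.0, -1.0]]
tcp px [[316.76394684 116.24779229]] [[379.41550212 259.03157277]]
```

View pics/g2.png

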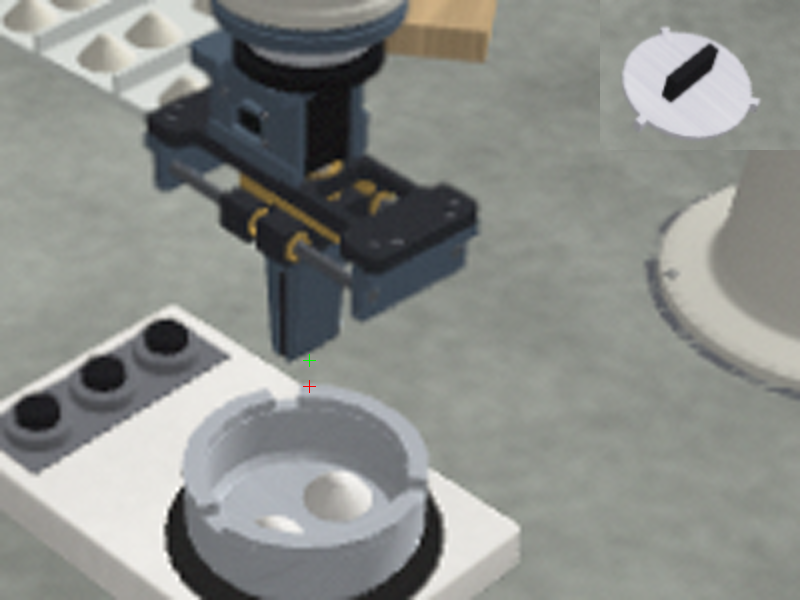

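The fingertips sit roughly 25–30 mm higher in the picture than the reported TCP, and the cover (inset) hasn't moved. I'll check the offset by touching free bench with force guarding.

```bash
cat >> h.py <<'E'
def touch(p,zmin,thr=2.,step=.002,feed=.05):
    "lower in steps until the upward force rises by thr; returns reported z or None"
    arm.sleep(.2);f0=np.mean([arm.current_force()[2] for _ in range(5)]);p=np.array(p,float)
    while p[2]>zmin:
        p[2]-=step;arm.move_l(p,feed=feed);f=arm.current_force()[2]-f0
        if abs(f)>thr:return p[2],f
    return None
E
python3 - <<'E'
from h import *
arm.move_l([.5103,-.0688,.19],feed=.15)
arm.move_to([.42,.11,.06],ori(0));arm.move_l([.42,.11,.012],feed=.1);st("low")
cv2.imwrite("pics/s3.png",arm.snapshot("scene")[:,:,::-1])
print(touch([.42,.11,.012],-.04,3));st("touch")
p=np.array(arm.current_ee_pos());im=arm.snapshot("scene")[:,:,::-1].copy();it=arm.snapshot("top")[:,:,::-1].copy()
o=[]
for n,a in(("scene",im),("top",it)):
    q=proj(n,p)[0];x,y=int(q[0])-50,int(q[1])-75;c=cv2.resize(a[y:y+150,x:x+100],None,fx=4,fy=4,interpolation=cv2.INTER_CUBIC)
    for k,col in((0,(0,0,255)),(.03,(0,255,0))):
        u=(proj(n,p+[0,0,k])[0]-[x,y]+.5)*4;cv2.drawMarker(c,tuple(int(v) for v in u),col,0,12,1)
    o.append(c);print(n,x,y)
cv2.imwrite("pics/g3.png",np.hstack(o))
arm.move_l([.42,.11,.06]);st("up")
E
```

```text
low t 10.27 p [0.4205 0.1097 0.0124] F [0.56 0.47 1.07] M [ 0.06  0.05 -0.02] w 0.0005 g 0.0
(np.float64(-0.030000000000000013), np.float64(20.243567169306594))
touch t 15.77 p [ 0.4202  0.1101 -0.0296] F [-2.04 -0.49 19.49] M [-0.07  0.48  0.  ] w 0.0006 g 9.4
scene 343 115
top 248 227
up t 16.62 p [0.4197 0.11   0.0594] F [ 0.3  -0.15 -0.64] M [0.03 0.02 0.02] w 0.0007 g 0.0
```

View pics/g3.png

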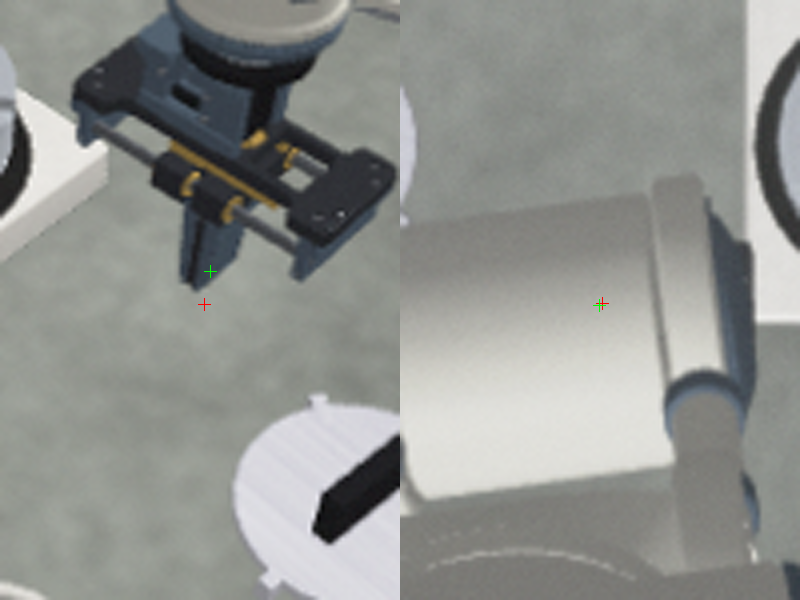

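Contact came at reported z ≈ −0.029 m on the bench. So the real fingertips are 29 mm higher than reported, and the sideways error is small. I regrasp with that correction.

```bash
cat >> h.py <<'E'
D=.029  # true tip z = reported z + D
E
python3 - <<'E'
from h import *
arm.grip(.06)
arm.move_to([.5148,.2853,.09-D],ori(-6.1))
arm.move_l([.5148,.2853,.029-D],feed=.1);st("down")
arm.grip(.0);st("grip")
if arm.current_width()>.008:
    arm.move_l([.5148,.2853,.20-D],feed=.15);st("up")
    arm.move_to([.5106,-.0688,.20-D],ori(-4.3))
    arm.move_l([.5106,-.0688,.150-D],feed=.1);arm.sleep(.2);st("hover")
    cv2.imwrite("pics/s4.png",arm.snapshot("scene")[:,:,::-1])
    a=cv2.imread("pics/s4.png")[60:210,220:420];b=cv2.resize(a,None,fx=4,fy=4,interpolation=cv2.INTER_CUBIC)
    o=np.array([.5106,-.0688,.150-.029]);R=rz(np.radians(-4.3))
    def dr(P,col):cv2.polylines(b,[np.round(((proj("scene",P)-[220,60]+.5)*4-.5)).astype(np.int32)],False,col,1)
    dr(circ(.070,.022)@R.T+o,(0,0,255))
    for k in range(3):dr(np.array([[.07,.005,.014],[.079,.005,.014],[.079,-.005,.014],[.07,-.005,.014]])@rz(np.radians(-4.3+120*k)).T+o,(255,0,0))
    dr(circ(.072,.1)+[.5103,-.0688,0],(0,255,0))
    cv2.imwrite("pics/hov4.png",b)
E
```

```text
down t 19.19 p [5.151e-01 2.852e-01 4.000e-04] F [ 0.39 -0.3   0.7 ] M [ 0.01 -0.03  0.02] w 0.0599 g 0.0
grip t 19.96 p [5.149e-01 2.854e-01 1.000e-04] F [-0.66  0.73  1.18] M [ 0.09  0.07 -0.03] w 0.0139 g 30.0
up t 21.25 p [0.5143 0.285  0.1701] F [ 0.37  0.81 -4.43] M [-0.01  0.03 -0.01] w 0.0137 g 30.0
hover t 23.43 p [ 0.5111 -0.0689  0.1216] F [-0.62 -0.   -3.99] M [0.04 0.07 0.06] w 0.0142 g 30.0
```

View pics/hov4.png

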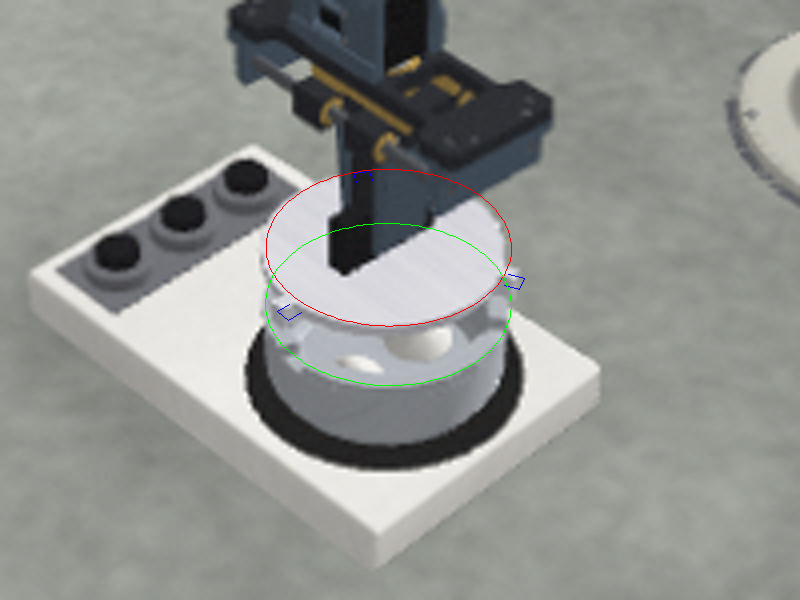

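Grasped and hovering: the cover matches the model to within about 1 px, sitting slightly left/back of the bowl axis. I correct by about 1.5 mm and lower under force watch.

Run:
```python
from h import *
x,y=.5096,-.0677
arm.move_l([x,y,.128-D],feed=.06);arm.sleep(.2);f0=np.array(arm.current_force());st("pre")
z=.128
while z>.1145:
    z-=.0015;arm.move_l([x,y,z-D],feed=.03);f=np.mean([arm.current_force() for _ in range(3)],0)-f0
    print(round(z,4),f.round(1),np.round(arm.current_torque(),2))
    if abs(f[2])>8 or np.hypot(*f[:2])>8:break
st("end")
```

```text
pre t 24.2 p [ 0.5098 -0.0678  0.0992] F [ 0.29 -0.53 -3.51] M [-0.02  0.01  0.03] w 0.0141 g 30.0
0.1265 [-0.5  0.2 -0.2] [ 0.02 -0.01  0.01]
0.125 [-0.9 -0.1 -0.9] [ 0.01 -0.03  0.06]
0.1235 [-0.2 -0.5 -0.6] [-0.01 -0.03 -0.01]
0.122 [ 0.1  0.5 -1.3] [-0.01  0.05 -0.01]
0.1205 [0.7 0.4 0.1] [-0.01 -0.03 -0.06]
0.119 [-1.   0.5 -0.7] [0.05 0.03 0.02]
0.1175 [ 0.2  1.  -0.6] [0.   0.01 0.01]
0.116 [-0.3  0.7 -0.6] [-0.01  0.01  0.  ]
0.1145 [-0.8  1.1  7.9] [0.14 0.27 0.02]
end t 26.45 p [ 0.5098 -0.0677  0.0858] F [-0.55  0.58  4.36] M [0.14 0.27 0.02] w 0.0141 g 30.0
```

It went straight past rim height (tip 0.122) and landed at 0.1145, the seated height. Now release, retreat and look.

Run:
```python
from h import *
arm.move_l([.5096,-.0677,.1155-D],feed=.03)
arm.grip(.05);st("rel");arm.move_l([.5096,-.0677,.20-D],feed=.15)
arm.move_to([.43,-.254,.20-D],ori(0));arm.grip(0);st("stage")
for n in("scene","top"):cv2.imwrite(f"pics/{n}5.png",arm.snapshot(n)[:,:,::-1])
o=np.array([.5103,-.0688,.086]);R=rz(np.radians(-4.3));im=[]
for n,x,y in(("scene",265,85),("top",325,225)):
    b=cv2.resize(cv2.imread(f"pics/{n}5.png")[y:y+100,x:x+100],None,fx=4,fy=4,interpolation=cv2.INTER_CUBIC)
    def dr(P,col):cv2.polylines(b,[np.round(((proj(n,P)-[x,y]+.5)*4-.5)).astype(np.int32)],False,col,1)
    dr(circ(.070,.022)@R.T+o,(0,0,255));im.append(b)
cv2.imwrite("pics/seat.png",np.hstack(im))
```

```text
rel t 27.41 p [ 0.5096 -0.0677  0.0865] F [-0.61 -0.12  0.73] M [0.03 0.02 0.  ] w 0.0496 g 0.0
stage t 29.8 p [ 0.43  -0.254  0.171] F [-0.3  -0.35 -0.39] M [ 0.06  0.   -0.03] w 0.0003 g 0.0
```

View pics/seat.png

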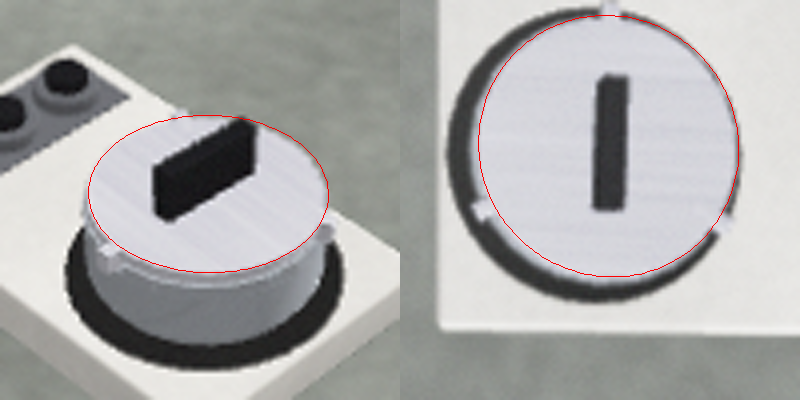

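The cover sits flush and level, with all three lugs in the notches: scene lugs at crop (108,258) and (325,232), ellipse matching the seated height. Now the keys, each pressed to its stop.

Run:
```python
from h import *
for n,(x,y) in(("front",(.4507,-.2529)),("back",(.5609,-.2556)),("middle",(.5054,-.2539))):
    arm.move_l([x,y,.085-D],ori(0),feed=.15);arm.move_l([x,y,.063-D],feed=.08)
    r=touch([x,y,.063-D],.046-D,6,.001,.03);arm.sleep(.15);print(n,r and (round(r[0]+D,4),round(r[1],1)));st("")
    arm.move_l([x,y,.085-D],feed=.1)
    if r is None:break
```

```text
front (np.float64(0.06), np.float64(9.6))
 t 32.35 p [ 0.4508 -0.253   0.0313] F [-3.8  -0.38 11.93] M [0.09 0.6  0.03] w 0.0007 g 6.1
back (np.float64(0.06), np.float64(7.3))
 t 35.16 p [ 0.5611 -0.2557  0.0314] F [-2.38  0.27 10.07] M [0.18 0.46 0.02] w 0.0007 g 5.0
middle (np.float64(0.06), np.float64(9.5))
 t 37.6 p [ 0.5056 -0.254   0.0314] F [ 0.86  1.5  11.25] M [ 0.43 -0.1   0.03] w 0.0007 g 5.3
```

Each key stopped hard at tip 0.060, but it was already loaded at 0.063. A very light touch (under 1.5 mm of travel) will find the unpressed top and confirm the full stroke.

Run:
```python
from h import *
def F():
    v=[]
    for _ in range(12):arm.sleep(.02);v.append(arm.current_force()[2])
    return np.mean(v)
x,y=.5054,-.2539;z=.072
arm.move_l([x,y,z-D],feed=.08);arm.sleep(.2);f0=F()
while z>.0625:
    z-=.0008;arm.move_l([x,y,z-D],feed=.03);f=F()-f0;print(round(z,4),round(f,2))
    if f>1.0:break
arm.move_l([x,y,.085-D],feed=.08);print(arm.current_t())
```

```text
0.0712 0.23
0.0704 0.07
0.0696 0.29
0.0688 0.24
0.068 0.23
0.0672 0.48
0.0664 1.24
42.2417
```

The key top is at about 0.067 and the stop at 0.060, so each key made its full 6 mm stroke. Retreat and hand in.

Run:
```python
from h import *
arm.move_l([.5054,-.2539,.16-D],feed=.15);st("end")
a=cv2.imread("pics/scene5.png");b=arm.snapshot("scene")[:,:,::-1]
print("cover diff",np.abs(a[115:160,300:350].astype(int)-b[115:160,300:350]).mean())
arm.sign_off()
```

```text
end t 42.89 p [ 0.505  -0.2536  0.1302] F [-0.65  0.31 -1.21] M [ 0.08 -0.02  0.02] w 0.0002 g 0.0
cover diff 1.056148148148148
the job is handed in; nothing more can be done
```

The cover is seated level in the notches, the keys were pressed in order (front, back, middle) to full stroke, then the middle key was touched once lightly (under 1.5 mm) to check its height; the mortar, bottle and murex were never approached, and I handed the job in at about 43 s.

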